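# Level the sprung plate of the marking stand

### The job

Lift the stand's hood by its bar handle until it rests open on its stop. Then press the levelling knob down so that the sprung plate sits firmly on its screw foot, and with it pressed down turn the knob until the bubble of the spirit level is centred between its two marks. Finish still holding the knob pressed down with the bubble centred, and leave the other things on the desk where they lie.

Things in the scene. Friction and masses are not known exactly. Their poses are not given: they have to be found in the camera images.
- stand: Levelling stand, cannot be pushed: grey base slab 200x210x14 mm under a grey sheet hood, 118 mm high closed. Origin on the desk top, 10 mm in front of the slab's centre; own x runs from the front (handle side) to the back (hood hinge), y left, z up. Under the hood: pivoting aluminium plate with the levelling knob (axis at x -25, y -30 mm) and the spirit level (along x, centred at x 30, y 55 mm).
- hood (a joint): Hood hinge, rad: 0 closed, grows as the hood opens upwards and backwards, 1.75 resting on its stop. The hood (187 mm long, 202 wide, 98 high, 0.3 to 0.55 kg) falls shut when let go below about 0.9 and falls open by itself onto the stop above about 1.1.
- hood_handle (a point): Middle of the hood's handle: a round steel bar 10 mm thick, 90 mm long along the stand's y, 45 mm in front of the hood's front face, 98 mm above the desk while closed. It swings with the hood, 243 mm from the hinge line; a pinch from above may stay vertical while the bar turns between the fingers.
- hood_hinge (a point): Middle of the hood's hinge line, which runs along the stand's y at x 104, z 20 mm; fixed. From it the closed handle lies 230 mm to the front and 78 mm up.
- plate (a joint): Tilt of the aluminium plate (155x155x8 mm, top 36 mm above the desk when level), rad, positive front up, 0 level. It pivots about a line along the stand's y at x 75, z 32 mm. A spring lifts its front to 0.0375 (upper stop) until pressed down through the knob; it meets its foot at 3 to 10 N on the knob (a tight grip resists the tilt). Firm seating: 12 to 15 N in all.
- knob_grip (a point): On the knob's axis, 14 mm above its skirt's top, 12 mm below its grip bar's top; 82 mm above the desk (plate level, knob not pressed), 86 mm as found. Black knob: disc skirt 72 mm across, on it an upright grip bar 56 mm long (own x), 12 thick, 26 high. Straddle the bar and push down on the skirt with the fingertips. The knob yields on its own spring: 1.5 N/mm, 10 mm travel.
- knob (a joint): Turn of the knob, rad, positive clockwise from above, -1.4 to 1.4; at 0 the bar lies along the stand's x. Stays where left (friction 0.06 N m). Clockwise drives the foot out 1.5 mm per rad, raising the pressed plate's front. It starts 0.4 to 1.5 rad counter-clockwise of the right setting, which differs each time (the wedge pad lies differently): only the bubble shows it.
- bubble (a joint): Bubble in the spirit level, m along the plate's x: 0 centred, positive to the back (front of the plate low), negative to the front; -0.030 while the plate is not pressed. On the foot it moves -12 mm per rad of clockwise turn. White bubble 16 mm long, 10 mm thick, in a black trough; two thin white cross marks 12.5 mm each side of the centre.
- vial_centre (a point): Centre of the spirit level on the plate: a trough 104 mm long along the plate's x and 28 mm wide, its end blocks 18 mm above the plate.
- foot: Screw foot under the knob, steel, 10 mm thick, with a round tip; it moves down out of the plate as the knob turns clockwise.
- pad: Loose steel levelling wedge on the base slab, 26x44 mm, 3 to 5 mm high (4 in the middle, rising 5 % towards the stand's +y), on which the foot's tip stands when the plate is pressed down. It lies up to 9 mm off the knob's axis along y, so the height under the foot differs. Origin in the middle of its underside. It stays where it is.
- screwdriver_red: Bystander: red screwdriver 151 mm long, lying to the right of the stand.
- hex_key_1: Bystander: hex key 93 x 33 x 5 mm, lying to the left of the stand.
- spacer_block: Bystander: aluminium block 25 x 40 x 40 mm.
- usb_stick: Bystander: USB stick 48 mm long.

How it is judged:
On the way, in this order (a step that is already met when the one before it is completed fails the run):
1. the hood is open and rests on its stop (value of joint hood above 1.65 rad), for 0.3 s.
2. the knob is pressed so that the plate sits on its screw foot (value of joint hood above 1.65 rad and contact force between foot and pad above 1.5 N), for 0.2 s.
At the end, for the whole second after the job is handed in: The hood is open on its stop (over 1.65 rad), the fingers press on the knob, the plate stands on its screw foot with more than 1.5 N, and the bubble is within 4 mm of the centre, held through the last second (all of step 2 and value of joint bubble between -0.004 and 0.004 m and contact force between the fingers and knob above 2 N); the arm keeps its last pose, push and grip.
It fails at once if a bystander is moved by more than 3 cm (distance of any of screwdriver_red, hex_key_1, spacer_block, usb_stick from where it was at the start of the episode above 0.03 m).
It also fails if it takes over 64 s, if anything falls off the work surface, if the arm or the gripper's body presses on something with over 40 N, if the wrist force passes 120 N, or if a joint passes its speed limit or range.

### The arm

A 7-joint arm with a two-finger parallel gripper is mounted at the origin on a cart in front of the work surface, level with it; the furniture and walls round the work are solid. World frame = base frame: x ahead of the robot, y to its left, z up, the work surface at z = 0. Lengths are in m, angles in rad, forces in N, time in s.
With the tool pointing down it reaches from about 0.425 to 0.875 m from the base axis. Payload 4.7 kg.
Tool frame: the origin (TCP) lies between the finger pads; the fingertips stand 14 mm ahead of it and the grasp point (between the pads) lies 5 mm behind it; z points along the fingers, y is the line along which they close (so a half turn about z gives the same grasp; the last joint's range is limited). The gripper opens to 87 mm and grips with 3 to 60 N. Pads are 19 mm wide; open, the fingers measure 117 mm over their backs; the gripper's body (75 mm by 190 mm) begins 51 mm behind the grasp point.
Start: joints at [-1.128, 0.321, -0.07, 1.45, 0.023, 1.371, -0.057], TCP at [0.27, 0.591, 0.237] pointing down, gripper open.
Joint ranges: [-2.86, 2.86], [-0.3, 2.09], [-1.38, 1.24], [0.06, 2.45], [-1.56, 4.7], [0.09, 2.05], [-2.69, 2.69]. Speed limits (rad/s): [2.57, 2.57, 3.14, 3.14, 3.14, 3.14, 3.14].

### API

Orientations are given as a rotation vector (axis times angle).
In Python, from bench import ctrl gives the robot as it stands.
- The arm moves only by the shell command python3 -m inch 'ROWS' [OPENING] [FORCE]. ROWS is JSON, a list of rows, each a list of 6 numbers: the shift along the world's x, y, z in mm, then the turn, a rotation vector about the world's x, y, z in degrees. In form: [[tx, ty, tz, rx, ry, rz], ...]. A call has 1 to 20 rows; each row is the pose to reach, as a shift and turn from the pose commanded when the call began; what a row does not reach only later rows make up. A row lasts 1/8 s, in which the tool goes at most 62.5 mm and 10.7 degrees, less where a joint would pass 70% of its speed; a pose out of reach is approached as far as the arm can. A call with a gripper value outside its range is refused whole. OPENING is the finger opening in mm, from 0 to 87, set as the call begins (- or left out, the last holds). The fingers move at their own pace and stop on an object; FORCE is the grip in N (left out, the last holds). Time passes only in rows, so rows that repeat a pose let the fingers close. It gives the time, the measured TCP pose, the force, the opening and the grip force at its end, in the units of the state.
- ctrl.get_state(): the state, without advancing time (a new reading comes with each control period).
- ctrl.get_image(name): name is "side" or "top" or "wrist"; returns (picture, depth): 480x640x3 uint8, red, green, blue; 480x640 float32, m along the optical axis (not along the pixel's ray), 0 where there is no reading.
- ctrl.camera_params(name): a dict with "mtx" (3x3 intrinsics, pixels), "T" (4x4, takes a point from camera to world coordinates). Camera axes: x right, y down, z forward; pixel columns grow to the right and rows downward; lengths in m; the calibration is good to about 2 mm. A picture is of the moment at which its call begins: read the wrist's pose just before it. camera_params takes no time and is no camera call; for the wrist camera it gives the pose at the moment of the call.
- ctrl.close_job(): hands the job in; it is judged then, once.
The state is a dict: "time": time; "joint_positions": joint angles; "qd": joint speeds; "joint_torque": joint torques, N m; "position": TCP position; "tool_rot": TCP orientation; "ft_force": force on the tool from outside, world axes, zero at the start; "torque": the same for the moment, N m; "grip_width": opening from 0.0 (shut) to 1.0 (fully open); "grip_force": force on a finger pad.
Only numpy, scipy, OpenCV 4.12 (cv2) and the standard library are available. Lean on these libraries where they do the work, as an engineer would, in place of code of your own. Each camera call takes 0.05 s, during which the arm holds its last target. There are 200 camera calls.

## Working session

There is one attempt and no reset: what is moved stays moved. The work goes in short steps, Python scripts to look and compute and a shell command to move; the robot and the scene stay as the last step left them, time stands still between calls to the robot, and variables do not carry over. Pictures are saved under pics/ and viewed, at most 10 in all, crops included, and the job is handed in when it is done.

```bash
ls; mkdir -p pics; cat > h.py <<'E'
import numpy as np, cv2
from bench import ctrl
def snap(n,f):
    p=ctrl.camera_params(n); im,d=ctrl.get_image(n)
    cv2.imwrite('pics/'+f+'.png',im[:,:,::-1]); np.savez('pics/'+f,im=im,d=d,K=p['mtx'],T=p['T'])
def pt(f,u,v,z=None):
    q=np.load('pics/'+f+'.npz'); r=np.linalg.inv(q['K'])@[u,v,1]
    T=q['T']
    if z is None:
        k=q['d'][v-1:v+2,u-1:u+2]; return (T@np.r_[r*np.median(k[k>0]),1])[:3]
    w=T[:3,:3]@r; return T[:3,3]+w*(z-T[2,3])/w[2]
E
python3 - <<'E'
from h import *
snap('top','top1'); snap('side','side1')
s=ctrl.get_state(); print(s)
E
```

```text
pics
{'time': 0.1, 'joint_positions': array([-1.12786786,  0.32173066, -0.07010588,  1.45156118,  0.02261136,
        1.3707732 , -0.0568862 ]), 'qd': array([ 0.00220829, -0.00271692,  0.00023817, -0.00483302,  0.00101725,
       -0.00046392, -0.00062478]), 'joint_torque': array([-2.04312232e-04, -4.92572343e+01, -4.05811518e-01, -3.13399887e+01,
       -6.41949079e-02,  3.94313259e-02,  5.33943262e-05]), 'position': array([0.27011398, 0.59070496, 0.23557874]), 'tool_rot': array([-6.68297982e-01, -3.06941714e+00,  2.61429347e-03]), 'ft_force': array([-0.11740111,  0.26891786, -0.32214531]), 'torque': array([ 0.02926787, -0.00628774,  0.04163045]), 'grip_force': 0.0, 'grip_width': 0.9997802599141542}
```

View pics/top1.png

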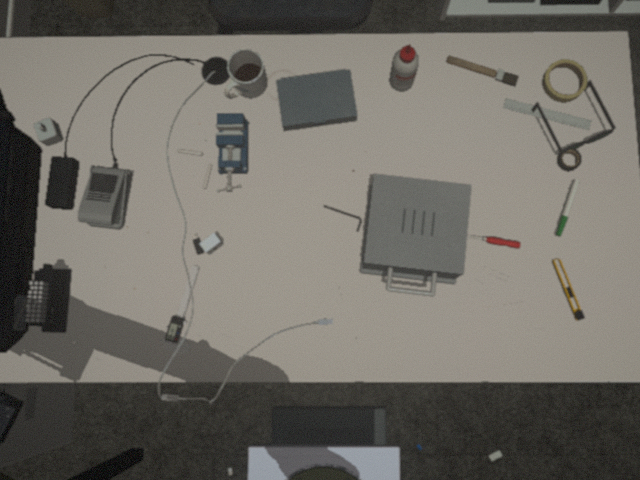

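View pics/side1.png

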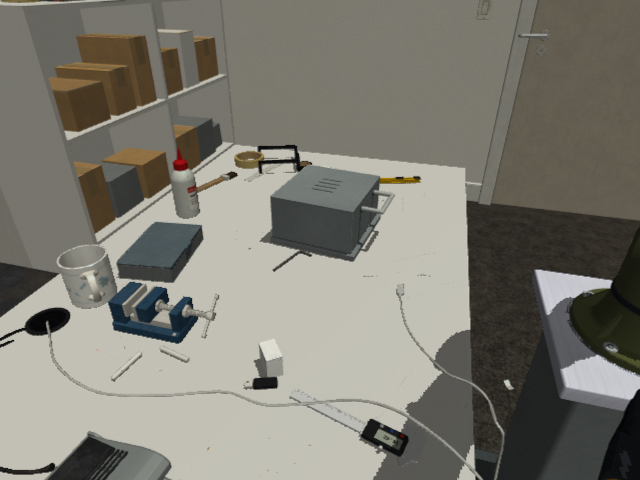

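The top view shows the hood at about (415,225), with its bar from (388,290) to (434,293). The hex key is left of it at (345,215) and the screwdriver right at (500,242).

```bash
python3 - <<'E'
from h import *
np.set_printoptions(precision=4,suppress=True)
c=[(373,176),(470,184),(463,273),(363,264)]
P=np.array([pt('top1',u,v,.118) for u,v in c]);print(P)
b=np.array([pt('top1',u,v,.098) for u,v in [(388,289),(434,292)]]);print(b,b.mean(0))
print(pt('top1',415,230),pt('top1',400,200))
print(np.linalg.norm(np.diff(P[[0,1,2,3,0]],axis=0),axis=1))
for v in (P[0]-P[1],P[3]-P[2],b[0]-b[1]): print(np.degrees(np.arctan2(-v[0],v[1])))
for v in (P[0]-P[3],P[1]-P[2]): print(np.degrees(np.arctan2(v[1],v[0])))
im=cv2.imread('pics/top1.png')[160:310,345:485]
cv2.imwrite('pics/crop1.png',cv2.resize(im,None,fx=4,fy=4,interpolation=cv2.INTER_CUBIC))
E
```

```text
[[ 0.7056 -0.1065  0.118 ]
 [ 0.6876 -0.305   0.118 ]
 [ 0.5041 -0.2841  0.118 ]
 [ 0.523  -0.0841  0.118 ]]
[[ 0.4742 -0.1351  0.098 ]
 [ 0.4679 -0.2282  0.098 ]] [ 0.471  -0.1816  0.098 ]
[ 0.5924 -0.1904  0.1164] [ 0.6548 -0.1611  0.1176]
[0.1993 0.1846 0.2009 0.184 ]
-5.20355437523384
-5.384457597674508
-3.9010138312864826
-6.993580041430137
-6.487156369257393
```

View pics/crop1.png

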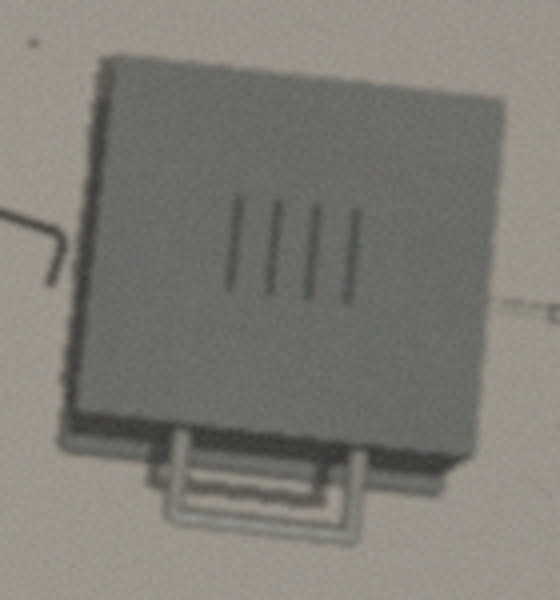

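```bash
python3 -m inch '[[150,-390,0,0,0,-36],[150,-390,0,0,0,-36],[150,-390,0,0,0,-36],[150,-390,0,0,0,-36],[150,-390,0,0,0,-36],[150,-390,0,0,0,-36],[150,-390,0,0,0,-36],[199,-772,0,0,0,-71.6],[199,-772,0,0,0,-71.6],[199,-772,0,0,0,-71.6],[199,-772,0,0,0,-71.6],[199,-772,0,0,0,-71.6],[199,-772,0,0,0,-71.6],[199,-772,0,0,0,-71.6],[199,-772,-40,0,0,-71.6],[199,-772,-40,0,0,-71.6],[199,-772,-40,0,0,-71.6]]' 40 30
python3 - <<'E'
from h import *
snap('wrist','w1')
print(ctrl.get_state()['joint_positions'], ctrl.camera_params('wrist')['T'])
E
```

```text
time: 2.22
position: [0.4697, -0.1801, 0.1973]
tool_rot: [2.336, 2.1, 0.001]
ft_force: [0.0, -0.8, -0.0]
grip_width: 0.463
grip_force: 0.0
[-0.4078722   0.01785233  0.73704261  1.88473421 -0.01317462  1.2420831
  0.22700688] [[ 0.99437984 -0.10148953 -0.03014308  0.47899285]
 [-0.10585847 -0.94867759 -0.29800138 -0.09880566]
 [ 0.00164796  0.29951746 -0.9540894   0.34618835]
 [ 0.          0.          0.          1.        ]]
```

View pics/w1.png

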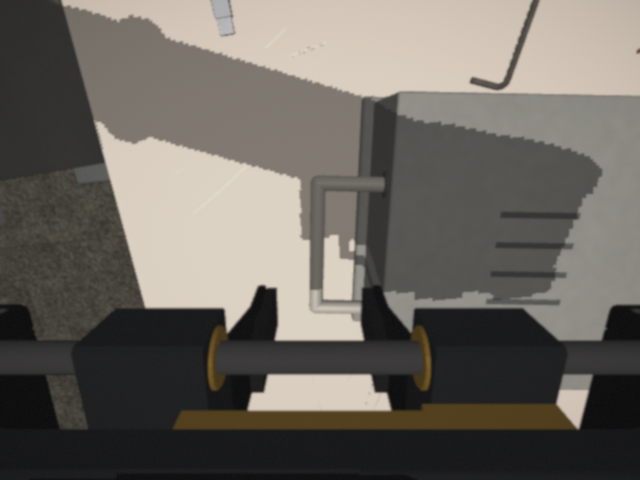

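The bar runs from (318,180) to (318,305), squarely between the fingers.

```bash
python3 - <<'E'
from h import *
a=pt('w1',318,183,.098);b=pt('w1',318,305,.098);print(a,b,(a+b)/2,np.linalg.norm(a-b),pt('w1',318,230))
print(np.degrees(np.arctan2(a[0]-b[0],a[1]-b[1])))
for c in [(397,96)]: print(pt('w1',*c,.118))
E
```

```text
[ 0.4744523  -0.13481502  0.098     ] [ 0.46495676 -0.22347281  0.098     ] [ 0.46970453 -0.17914392  0.098     ] 0.08916484085462062 [ 0.47117011 -0.16554155  0.10272656]
6.113265374852262
[ 0.52467854 -0.08759303  0.118     ]
```

```bash
python3 -m inch '[[0,1,-50,0,0,0],[0,1,-90,0,0,0],[0,1,-104,0,0,0],[0,1,-104,0,0,0]]'; python3 -m inch '[[0,0,0,0,0,0],[0,0,0,0,0,0],[0,0,0,0,0,0],[0,0,0,0,0,0]]' 0 20
python3 - <<'E'
import numpy as np
h=0.02
for t in [.15,.3,.45,.6,.75,.9,1.05,1.2,1.35,1.5,1.6,1.7]:
    a=np.arctan2(78,-230)-t; d=243*np.cos(a)+230; print(t,round(d*.9943),round(-d*.1065),round(243*np.sin(a)-78))
E
```

```text
time: 2.78
position: [0.4697, -0.1797, 0.0931]
tool_rot: [2.337, 2.099, -0.0]
ft_force: [0.2, -1.3, 0.4]
grip_width: 0.459
grip_force: 0.0
time: 3.28
position: [0.4682, -0.1797, 0.0929]
tool_rot: [-2.336, -2.097, 0.002]
ft_force: [-3.4, 1.3, 6.4]
grip_width: 0.109
grip_force: 20.0
0.15 14 -2 34
0.3 33 -4 65
0.45 56 -6 92
0.6 84 -9 116
0.75 114 -12 136
0.9 147 -16 151
1.05 182 -20 160
1.2 218 -23 165
1.35 254 -27 164
1.5 290 -31 157
1.6 313 -34 150
1.7 335 -36 140
```

Gripped (about 9.5 mm opening). I'll lift the first part along the arc and check.

```bash
python3 -m inch '[[6,-1,17,0,0,0],[14,-2,34,0,0,0],[23,-3,50,0,0,0],[33,-4,65,0,0,0],[44,-5,79,0,0,0],[56,-6,92,0,0,0],[70,-8,105,0,0,0],[84,-9,116,0,0,0],[84,-9,116,0,0,0]]'
```

```text
time: 4.4
position: [0.5537, -0.1905, 0.2124]
tool_rot: [2.337, 2.097, -0.001]
ft_force: [-9.1, 0.6, 9.5]
grip_width: 0.108
grip_force: 20.0
```

```bash
python3 -m inch '[[15,-1,13,0,0,0],[30,-3,22,0,0,0],[46,-5,31,0,0,0],[63,-7,38,0,0,0],[80,-9,43,0,0,0],[98,-11,47,0,0,0],[116,-12,50,0,0,0],[134,-14,52,0,0,0],[152,-16,52,0,0,0],[170,-18,51,0,0,0],[188,-20,48,0,0,0],[206,-22,44,0,0,0],[218,-23,40,0,0,0],[229,-25,37,0,0,0],[229,-25,37,0,0,0],[229,-25,37,0,0,0]]'
```

```text
time: 6.4
position: [0.7826, -0.2184, 0.2467]
tool_rot: [2.336, 2.091, -0.006]
ft_force: [-0.0, -5.9, -0.2]
grip_width: 0.106
grip_force: 20.0
```

```bash
python3 - <<'E'
from h import *
snap('side','s2')
E
```

```text
(no output)
```

View pics/s2.png

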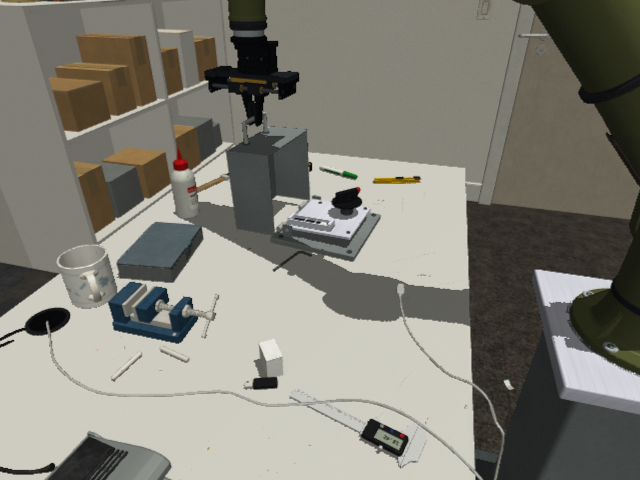

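```bash
python3 -m inch '[[10,-1,-4,0,0,0],[20,-2,-9,0,0,0],[20,-2,-9,0,0,0]]'; python3 -m inch '[[0,0,0,0,0,0],[0,0,0,0,0,0],[0,0,0,0,0,0],[0,0,40,0,0,0],[0,0,80,0,0,0],[-100,0,80,0,0,0],[-236,0,80,0,0,0],[-236,0,80,0,0,0],[-236,0,80,0,0,0],[-236,0,80,0,0,0],[-236,50,-20,0,0,0],[-236,50,-20,0,0,0],[-236,50,-20,0,0,0]]' 50 20
python3 - <<'E'
from h import *
snap('top','t3');snap('wrist','w3')
A=cv2.imread('pics/t3.png')[150:320,330:500];A=cv2.resize(A,(480,480),interpolation=2)
W=cv2.imread('pics/w3.png');W=cv2.resize(W,(320,240))
C=np.zeros((480,800,3),np.uint8);C[:,:480]=A;C[:240,480:]=W;cv2.imwrite('pics/c3.png',C)
print(ctrl.get_state()['joint_positions'])
E
```

```text
time: 6.82
position: [0.803, -0.2208, 0.2375]
tool_rot: [2.335, 2.09, -0.007]
ft_force: [-0.5, -7.4, -0.7]
grip_width: 0.103
grip_force: 20.0
time: 8.45
position: [0.5655, -0.1619, 0.2137]
tool_rot: [-2.328, -2.101, 0.005]
ft_force: [0.5, 0.1, 0.4]
grip_width: 0.576
grip_force: 0.0
[-0.39487666  0.24457577  0.74789233  1.65418813 -0.17051242  1.30802428
  0.27514391]
```

View pics/c3.png

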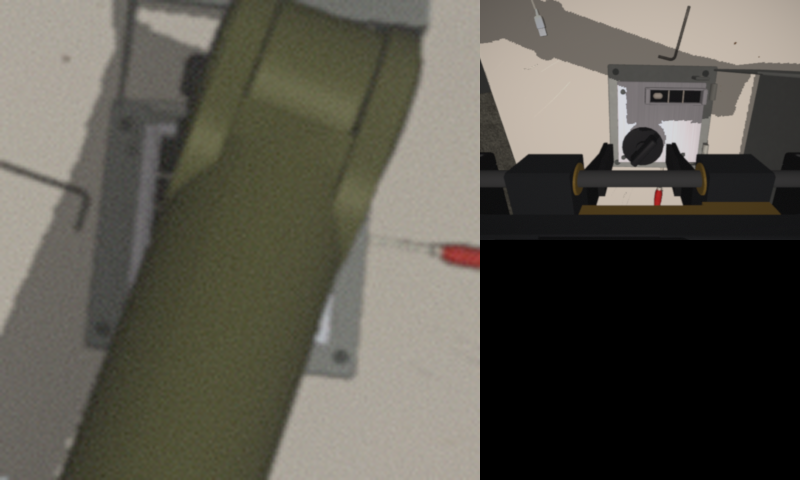

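The wrist view shows everything: the knob is at about (325,292) in full-resolution pixels and the level at about (392,192). I'll enlarge that part.

```bash
python3 - <<'E'
import cv2
W=cv2.imread('pics/w3.png')[120:345,240:480]
cv2.imwrite('pics/c4.png',cv2.resize(W,None,fx=2.6,fy=2.6,interpolation=2))
E
```

```text
(no output)
```

View pics/c4.png

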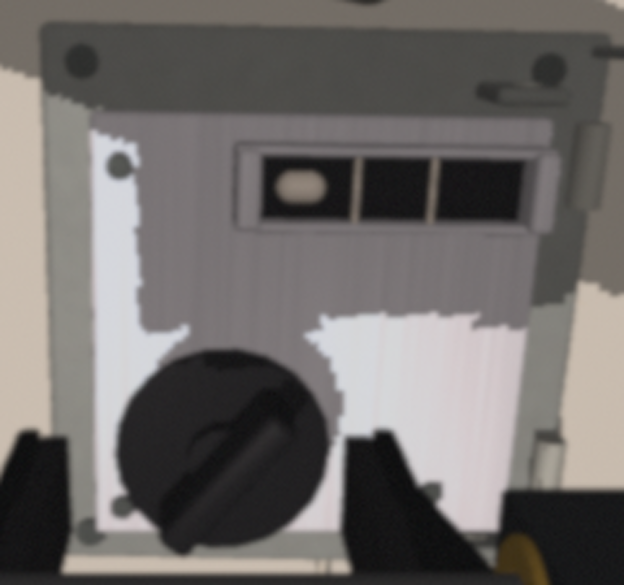

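```bash
python3 - <<'E'
from h import *
q=np.load('pics/w3.npz');d=q['d']
vv,uu=np.mgrid[230:335,270:375];r=np.linalg.inv(q['K'])@np.stack([uu.ravel(),vv.ravel(),np.ones(uu.size)])
X=(q['T'][:3,:3]@(r*d[vv,uu].ravel())).T+q['T'][:3,3]
for lo,hi in ((.09,.105),(.064,.078)):
    m=(X[:,2]>lo)&(X[:,2]<hi)&(abs(X[:,0]-.567)<.045)&(abs(X[:,1]+.22)<.05)
    P=X[m];print(m.sum(),P.mean(0),np.percentile(P[:,2],[5,50,95]))
    (c,s,a)=cv2.minAreaRect(P[:,:2].astype(np.float32)*1000);print(c,s,a)
print(pt('w3',325.8,292.3,.072))
a=pt('w3',240+175/2.6,120+535/2.6,.098);b=pt('w3',240+280/2.6,120+415/2.6,.098);print(a,b,(a+b)/2,np.linalg.norm(a-b),np.degrees(np.arctan2((b-a)[1],(b-a)[0])))
E
```

```text
1065 [ 0.56727752 -0.21954354  0.09649226] [0.09184854 0.09703293 0.09845978]
(567.1395874023438, -221.31077575683594) (55.91128158569336, 12.393009185791016) 43.9023323059082
3547 [ 0.56600362 -0.21641396  0.07169368] [0.0697573  0.0716493  0.07360581]
(566.4207153320312, -220.6270294189453) (70.00035095214844, 70.73114776611328) 59.833438873291016
[ 0.56720474 -0.21967411  0.072     ]
[ 0.55029421 -0.23529502  0.098     ] [ 0.58584356 -0.1986581   0.098     ] [ 0.56806888 -0.21697656  0.098     ] 0.05104919169914416 45.86315968962944
```

The knob axis is at (0.567,-0.220) as predicted. Its skirt top is at 72 mm and the bar is 56x12 mm at about 44° in the world frame. Next I straddle it.

```bash
python3 -m inch '[[1.5,-58.3,0,0,0,-10],[1.5,-58.3,0,0,0,-20],[1.5,-58.3,0,0,0,-30],[1.5,-58.3,0,0,0,-40],[1.5,-58.3,-50,0,0,-40],[1.5,-58.3,-90,0,0,-40],[1.5,-58.3,-120,0,0,-40],[1.5,-58.3,-120,0,0,-40],[1.5,-58.3,-120,0,0,-40]]' 40 5; python3 -m inch '[[0,0,0,0,0,0],[0,0,0,0,0,0],[0,0,0,0,0,0],[0,0,0,0,0,0]]' 0 5
python3 - <<'E'
from h import *
s=ctrl.get_state();print(s['joint_positions'],s['position'])
snap('wrist','w5')
E
```

```text
time: 9.68
position: [0.5696, -0.2259, 0.0993]
tool_rot: [2.912, 1.17, 0.004]
ft_force: [0.1, -0.8, -0.8]
grip_width: 0.463
grip_force: 0.0
time: 10.18
position: [0.5663, -0.2222, 0.096]
tool_rot: [-2.91, -1.172, 0.004]
ft_force: [-3.5, 2.9, 1.5]
grip_width: 0.143
grip_force: 5.0
[-0.33040857  0.44200697  0.82838618  1.74153035 -0.35906199  1.12199621
 -0.19447922] [ 0.56627206 -0.22222454  0.09597598]
```

View pics/w5.png

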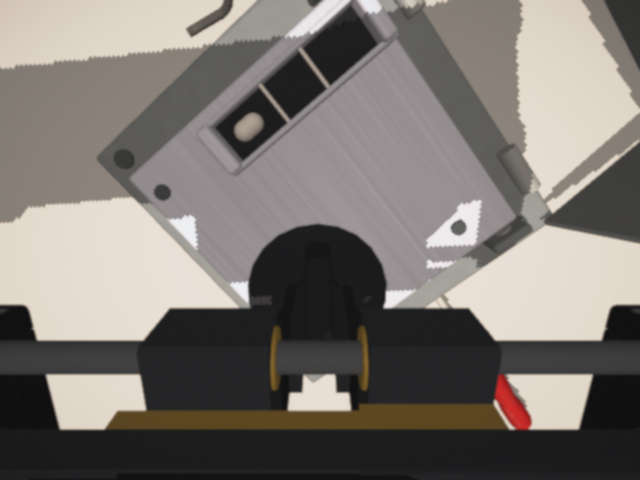

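Bar pinched; the bubble at (248,126) is front of the marks (at (274,103) and (314,68)), as it should be unpressed. Now press down, watching the force.

```bash
python3 -m inch '[[0,0,-5,0,0,0],[0,0,-10,0,0,0],[0,0,-10,0,0,0],[0,0,-10,0,0,0]]'; python3 -m inch '[[0,0,-4,0,0,0],[0,0,-7,0,0,0],[0,0,-7,0,0,0],[0,0,-7,0,0,0]]'
```

```text
time: 10.72
position: [0.5647, -0.2218, 0.086]
tool_rot: [-2.907, -1.171, 0.007]
ft_force: [-8.4, 5.0, 6.6]
grip_width: 0.141
grip_force: 5.0
time: 11.22
position: [0.5655, -0.2213, 0.0792]
tool_rot: [-2.907, -1.171, 0.005]
ft_force: [-7.9, 7.4, 7.1]
grip_width: 0.144
grip_force: 5.0
```

```bash
python3 -m inch '[[-2,2,-2,0,0,0],[-2,2,-4,0,0,0],[-2,2,-4,0,0,0],[-2,2,-4,0,0,0]]'
```

```text
time: 11.72
position: [0.565, -0.2207, 0.0762]
tool_rot: [-2.911, -1.172, 0.001]
ft_force: [-4.6, 3.6, 7.9]
grip_width: 0.139
grip_force: 5.0
```

```bash
python3 -m inch '[[-1,1,-2,0,0,0],[-1,1,-3,0,0,0],[-1,1,-3,0,0,0],[-1,1,-3,0,0,0]]';python3 -m inch '[[-0.5,0.5,-2,0,0,0],[-0.5,0.5,-2,0,0,0],[-0.5,0.5,-2,0,0,0]]'
```

```text
time: 12.22
position: [0.5649, -0.2206, 0.074]
tool_rot: [-2.913, -1.173, -0.001]
ft_force: [-3.6, 2.5, 9.2]
grip_width: 0.134
grip_force: 6.6
time: 12.6
position: [0.565, -0.2205, 0.0727]
tool_rot: [-2.914, -1.173, -0.003]
ft_force: [-4.2, 3.6, 12.9]
grip_width: 0.136
grip_force: 7.5
```

```bash
cat > see.py <<'E'
from h import *
import sys
snap('wrist',sys.argv[1])
E
python3 see.py w6
```

```text
(no output)
```

View pics/w6.png

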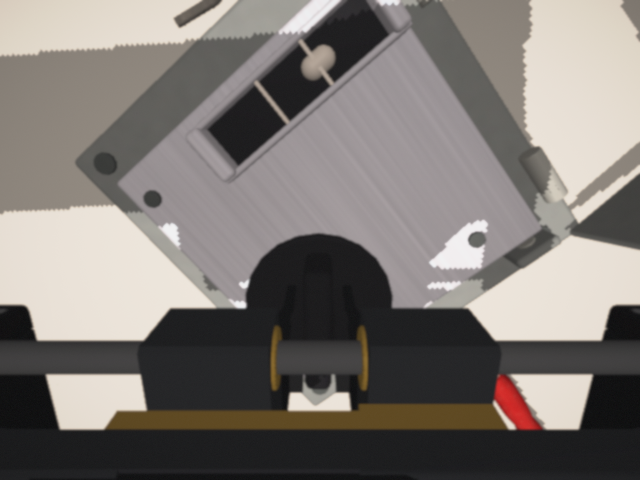

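The bubble sits on the back mark (318,61), i.e. about +12.5 mm, so the knob needs about 60° clockwise. I'll turn the first half.

```bash
python3 -m inch '[[0,0,0,0,0,-3],[0,0,0,0,0,-6],[0,0,0,0,0,-10],[0,0,0,0,0,-14],[0,0,0,0,0,-18],[0,0,0,0,0,-22],[0,0,0,0,0,-26],[0,0,0,0,0,-30],[0,0,0,0,0,-30],[0,0,0,0,0,-30]]' 0 10
```

```text
time: 13.9
position: [0.5652, -0.2208, 0.0732]
tool_rot: [-3.118, -0.378, -0.003]
ft_force: [-5.0, 2.9, 14.6]
grip_width: 0.138
grip_force: 13.3
```

```bash
python3 -m inch '[[0,0,0,0,0,-4],[0,0,-0.3,0,0,-8],[0,0,0.5,0,0,-12],[0,0,0.5,0,0,-16],[0,0,0.5,0,0,-20],[0,0,0.5,0,0,-24],[0,0,0.5,0,0,-28],[0,0,0.5,0,0,-28],[0,0,0.5,0,0,-28]]'
cat > vial.py <<'E'
from h import *
K=np.array([.5672,-.2202]);ax=np.array([.9943,-.1065]);ay=np.array([.1065,.9943])
for n in ('wrist','side','top'):
    p=ctrl.camera_params(n);T=np.linalg.inv(p['T'])
    for x in (-22,30,82):
        w=K+ax*(x+25)/1000+ay*.085; c=T@np.r_[w,.046,1]; u=p['mtx']@c[:3]; print(n,x,(u/u[2])[:2].round())
E
python3 vial.py
```

```text
time: 15.02
position: [0.5653, -0.2211, 0.0738]
tool_rot: [-3.117, 0.387, -0.003]
ft_force: [-4.1, 2.0, 16.6]
grip_width: 0.138
grip_force: 13.7
wrist -22 [153. 307.]
wrist 30 [124. 210.]
wrist 82 [89. 96.]
side -22 [332. 226.]
side 30 [310. 222.]
side 82 [289. 218.]
top -22 [386. 242.]
top 30 [388. 219.]
top 82 [390. 195.]
```

```bash
python3 -m inch '[[0,0,1.3,0,0,0],[0,0,1.3,0,0,0],[0,0,1.3,0,0,0],[0,0,1.3,0,0,0]]'
cat > strip.py <<'E'
from h import *
import sys
snap('wrist',sys.argv[1]);q=np.load('pics/'+sys.argv[1]+'.npz')
K=np.array([.5672,-.2202]);ax=np.array([.9943,-.1065]);ay=np.array([.1065,.9943]);T=np.linalg.inv(q['T'])
def px(x,y):
    c=q['K']@(T@np.r_[K+ax*(x+25)/1000+ay*(y+30)/1000,.046,1])[:3];return c[:2]/c[2]
X,Y=np.meshgrid(np.arange(-30,91,.5),np.arange(30,81,.5))
M=np.array([px(x,y) for x,y in zip(X.ravel(),Y.ravel())],np.float32).reshape(*X.shape,2)
S=cv2.remap(q['im'],M[...,0],M[...,1],1)[:,:,::-1]
cv2.imwrite('pics/'+sys.argv[1]+'s.png',cv2.resize(S,None,fx=3,fy=3))
g=S.mean(2)
for y in range(40,72,4): print(y,' '.join('%d'%v for v in g[(y-30)*2,::4]))
E
python3 strip.py w7
```

```text
time: 15.52
position: [0.5654, -0.2211, 0.0745]
tool_rot: [-3.117, 0.387, -0.004]
ft_force: [-3.0, 1.2, 10.4]
grip_width: 0.136
grip_force: 12.0
40 28 28 31 114 97 86 86 87 87 87 88 88 89 89 90 90 90 91 92 92 93 94 94 95 96 96 96 97 98 98 100 101 102 102 104 104 104 106 107 108 109 110 111 112 113 113 115 116 117 119 120 120 121 117 115 118 122 88 132 148 149
44 28 28 29 74 113 113 108 110 106 72 67 64 61 62 59 55 54 51 51 49 47 45 46 133 62 41 37 34 33 32 34 33 32 31 28 42 136 29 28 28 27 26 26 26 25 26 27 25 25 26 27 27 84 125 133 134 121 88 95 148 147
48 28 28 37 126 140 143 127 103 98 35 25 26 27 25 25 26 26 26 26 26 26 25 27 129 60 26 25 30 94 115 118 119 119 121 109 41 138 28 25 26 26 26 24 25 25 26 26 26 26 26 25 27 84 129 137 140 124 87 114 149 148
52 31 104 131 137 140 143 129 104 99 35 25 27 24 26 26 26 26 25 25 25 26 26 26 126 67 26 26 76 130 144 146 147 147 150 141 67 139 27 25 26 25 26 26 25 26 25 25 24 26 26 24 25 82 128 136 138 126 121 148 148 147
56 134 131 131 137 139 143 130 103 99 38 25 26 26 25 25 26 26 26 26 25 25 26 24 122 73 26 26 28 86 130 131 132 131 125 49 29 142 27 25 26 26 26 26 25 25 25 26 25 24 24 25 26 80 126 136 138 172 92 144 145 144
60 135 131 130 136 139 142 130 103 99 42 26 25 26 26 26 25 25 26 26 26 28 27 26 113 79 27 27 28 26 28 29 28 28 29 29 34 141 34 32 30 34 34 33 35 35 35 37 39 38 46 49 48 89 152 223 225 181 145 145 143 144
64 134 131 130 135 138 141 131 103 91 83 83 83 84 84 83 83 84 83 83 83 83 84 83 121 103 84 83 83 83 83 83 83 83 83 83 84 134 84 82 83 82 82 83 82 82 83 84 83 85 91 92 91 97 216 226 224 184 57 75 120 145
68 125 121 120 132 137 140 131 124 132 131 131 130 131 131 130 131 130 130 129 129 129 129 128 127 128 128 126 125 125 125 124 123 123 121 120 120 118 120 134 134 133 134 134 134 135 171 177 151 150 145 142 139 136 191 214 208 145 62 78 102 143
```

The bubble is about +2.8 mm off (marks at strip samples 23.3 and 36.0, bubble centre 31.1, 2 mm per sample). I'll turn a further 13° and restore the press to about 13 N.

```bash
python3 -m inch '[[0,0,-0.5,0,0,-3],[0,0,-0.8,0,0,-6],[0,0,-0.8,0,0,-9],[0,0,-0.8,0,0,-12],[0,0,-0.8,0,0,-13],[0,0,-0.8,0,0,-13],[0,0,-0.8,0,0,-13]]'
python3 strip.py w8 | sed -n 3,5p
```

```text
time: 16.45
position: [0.5654, -0.2212, 0.0742]
tool_rot: [-3.053, 0.737, -0.003]
ft_force: [-3.7, 3.4, 15.5]
grip_width: 0.139
grip_force: 14.0
48 32 27 27 26 28 27 27 27 27 28 27 26 25 27 25 25 26 25 25 24 24 25 26 118 63 25 24 71 107 117 117 117 119 117 80 33 132 26 25 24 25 24 25 25 24 25 24 24 23 25 24 26 79 121 133 134 122 136 144 145 144
52 33 32 26 27 27 26 28 27 28 26 25 25 24 24 24 25 25 23 25 24 24 24 24 114 68 24 32 113 134 142 142 142 145 142 115 30 134 28 26 24 24 24 24 24 24 25 24 24 24 23 23 25 78 120 132 133 124 90 143 142 141
56 33 34 31 28 27 26 26 27 28 26 25 25 25 25 24 26 24 25 24 24 25 24 25 111 74 25 25 49 114 129 129 127 123 86 24 30 135 28 24 23 24 24 24 26 25 24 24 23 25 24 24 24 77 118 132 132 127 142 141 140 141
```

```bash
python3 -m inch '[[0,0,0,0,0,-3],[0,0,0,0,0,-6],[0,0,0,0,0,-9],[0,0,0,0,0,-12],[0,0,0,0,0,-12],[0,0,0.3,0,0,-12],[0,0,0.3,0,0,-12],[0,0,0.3,0,0,-12]]'
python3 strip.py w9 | sed -n 3,5p
```

```text
time: 17.5
position: [0.5654, -0.2213, 0.0745]
tool_rot: [-2.959, 1.052, -0.004]
ft_force: [-3.0, 2.6, 14.6]
grip_width: 0.136
grip_force: 14.5
48 33 32 33 33 34 33 34 32 33 31 26 27 27 25 26 26 26 24 25 23 24 24 24 109 65 28 85 109 114 115 115 117 112 59 23 29 128 29 23 25 24 24 24 24 24 23 24 22 24 22 24 26 76 111 130 128 126 138 139 140 135
52 32 33 33 33 33 33 32 33 32 32 29 26 25 26 26 24 26 28 25 24 25 23 23 107 73 46 115 133 138 138 139 141 135 86 23 28 128 30 23 23 23 24 23 22 23 25 23 23 23 23 22 25 75 109 129 128 125 137 138 138 137
56 33 33 33 32 33 32 33 33 33 32 32 32 28 26 26 27 26 29 24 23 23 24 24 100 75 23 69 120 128 128 127 125 79 24 23 27 127 30 23 23 23 24 24 24 24 23 23 24 24 23 21 25 74 108 130 126 126 133 136 138 138
```

View pics/w9s.png

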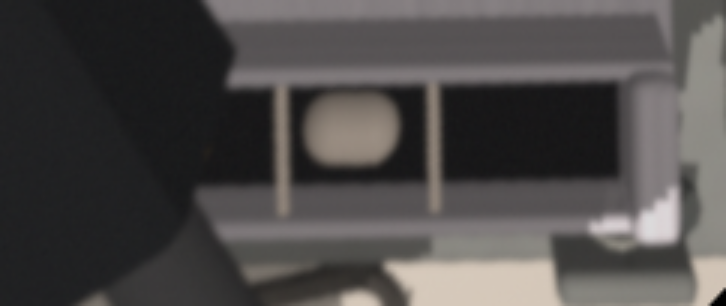

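The strip shows marks at 282 and 433 and the bubble from 302 to 402, so it is about -1 mm off: centred. Before handing in I'll check the hood numerically and confirm the force is steady.

```bash
python3 - <<'E'
from h import *
snap('side','s9');q=np.load('pics/s9.npz');d=q['d']
vv,uu=np.mgrid[90:260,200:340];r=np.linalg.inv(q['K'])@np.stack([uu.ravel(),vv.ravel(),np.ones(uu.size)])
X=(q['T'][:3,:3]@(r*d[vv,uu].ravel())).T+q['T'][:3,3]
K=np.array([.5672,-.2202]);ax=np.array([.9943,-.1065]);ay=np.array([.1065,.9943])
x=(X[:,:2]-K)@ax-.025;y=(X[:,:2]-K)@ay-.03
m=(abs(y)<.11)&(X[:,2]>.02)&(X[:,2]<.26)&(x>.085)&(x<.35)
a,z=x[m],X[m,2]
for lo in np.arange(.02,.26,.02):
    k=(z>=lo)&(z<lo+.02)
    if k.sum()>5: print(round(lo,2),k.sum(),np.percentile(a[k],[2,98]).round(3))
s=ctrl.get_state();print(s['ft_force'],s['grip_force'])
E
```

```text
0.02 683 [0.097 0.199]
0.04 627 [0.105 0.203]
0.06 635 [0.109 0.207]
0.08 665 [0.112 0.21 ]
0.1 674 [0.115 0.214]
0.12 682 [0.119 0.217]
0.14 574 [0.123 0.221]
0.16 502 [0.125 0.226]
0.18 1109 [0.131 0.226]
0.2 238 [0.129 0.219]
0.22 160 [0.213 0.222]
[-3.18122924  2.34113015 14.28504131] 14.457436098600738
```

The hood leans back 0.18 rad past vertical, which is 1.75 rad, on its stop.

```bash
python3 -c "from bench import ctrl; print(ctrl.close_job())"
```

```text
the job is handed in; nothing more can be done
None
```

I handed the job in with the hood open on its stop (about 1.75 rad), the knob held pressed at about 14 N, and the bubble about 1 mm from centre; the hand-in gave no verdict.

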